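# Check a power board with the tester pen, then wedge up its power module and hold it

### The arm

A 6-joint arm with a two-finger parallel gripper is mounted at the origin on the work surface. World frame = base frame: x ahead of the robot, y to its left, z up, the work surface at z = 0. Lengths are in mm, angles in rad, forces in N, time in s.
With the tool pointing down it reaches from about 350 to 850 mm from the base axis. Payload 8.1 kg.
Tool frame: the origin (TCP) lies midway between the tips of the shut fingers; the grasp point (between the pads) lies 19 mm behind it; z points along the fingers, y is the line along which they close (so a half turn about z gives the same grasp; the last joint's range is limited). The gripper opens to 85 mm and grips with 20 to 120 N. Pads are 22 mm wide; open, the fingers measure 114 mm over their backs; the gripper's body (76 mm by 85 mm) begins 54 mm behind the grasp point. The pads swing forward as they close: fully open they stand 13 mm farther back than shut.
Start: joints at [1.019, 0.13, 1.488, -0, 1.523, -0.085], TCP at [269.999, 535.823, 231.292] pointing down, gripper open.
Joint ranges: [-2.96, 2.96], [-0.89, 2.26], [0.02, 2.5], [-1.34, 4.48], [0, 2.73], [-2.66, 2.66]. Speed limits (rad/s): [2.39, 2.39, 2.79, 3.14, 3.14, 3.14].

### API

Orientations are given as [roll, pitch, yaw] about the fixed x, y, z axes, in that order (R = Rz(yaw) Ry(pitch) Rx(roll)).
In Python, from workcell import env gives the robot as it stands. Calls block until the motion is done:
- env.reach(position, orientation): joint-space move of the TCP to a pose.
- env.move_l(position, attitude=None, velocity=150, force_limit=None): straight line of the TCP; attitude=None keeps the orientation; velocity is the mean speed in mm/s. With force_limit (N) it stops when the force on the tool has changed by that much, and returns True; else False.
- env.set_joints(angles): joint-space move.
- env.ungrasp() and env.clamp(): open the fingers fully, or close them until they stop; the grip force is fixed at half the most.
- env.wait(seconds).
- env.solve_ik(position, orientation): joint angles nearest the present ones, or None.
- env.sense(): the state.
- env.snapshot(name): name is "side" or "top" or "wrist"; returns the picture (400x640x3 uint8, blue, green, red); there is no depth.
- env.calibration(name): a dict with "fx", "fy", "cx", "cy" (pixels), "rvec" (rotation vector, rad) and "tvec" (3), from world to camera coordinates, as OpenCV has them. Camera axes: x right, y down, z forward; pixel columns grow to the right and rows downward; lengths in mm; the calibration is good to about 2 mm. A picture is of the moment at which its call begins: read the wrist's pose just before it. calibration takes no time and is no camera call; for the wrist camera it gives the pose at the moment of the call.
A pose or a line that the arm cannot do raises env.IKError and nothing moves.
- env.sign_off(): hands the job in; it is judged then, once.
The state is a dict: "t": time; "joint_positions": joint angles; "qvel": joint speeds; "joint_torque": joint torques, N m; "eef_pos": TCP position; "orientation": TCP orientation; "force": force on the tool from outside, world axes, zero at the start; "moment": the same for the moment, N m; "finger_gap": opening from 0.0 (shut) to 1.0 (fully open); "grip_force": force on a finger pad.
Only numpy, scipy, OpenCV 4.12 (cv2) and the standard library are available. Lean on these libraries where they do the work, as an engineer would, in place of code of your own. Each camera call takes 0.05 s, during which the arm holds its last target. There are 200 camera calls.

### The job

The power module has to come off this board, so first make sure the board is dead: take the yellow tester pen out of its stand, rest its tip for a moment on the red-ringed test pad and then on the blue-ringed one, and hang the pen back in its stand. Then take the orange wedge, lay it on the board with its thin end towards the middle of the module's near end, and slide it in under the module until that end has just come up off its sockets, about 3 mm. Let the wedge alone lift the module (keep the gripper off it and never raise it by a centimetre), leave the other things on the bench where they are, and finish still gripping the wedge with the module resting on it.

Things in the scene. Friction and masses are not known exactly. Their poses are not given: they have to be found in the camera images.
- board: green circuit board, 230 x 180 mm, level in a holder fixed to the bench (side rails 38 mm high, 98 mm to either side). Origin: on the bench under its centre; upper face at z = 30 mm; x points from the near edge (x = -115) to the far edge. The strip |y| < 45 mm from the near edge to the module is clear (parts under 1.5 mm); parts beside it and the module stand at most 32 mm above the board
- pad_red (a point): centre of the gold test pad (10 mm across) in the red ring, on the board's upper face; board frame x -26, y 64, z 30 mm
- pad_blue (a point): centre of the gold test pad (10 mm across) in the blue ring, on the board's upper face; board frame x -40, y -64, z 30 mm
- entry (a point): point on the board's upper face straight below the middle of the module's near end; board frame x -15, y 0, z 30 mm; axes as the board's
- module: power module with finned heat sink, 100 x 70 x 33 mm, 0.34 kg, its flat underside 8 mm above the board. Near end: pins in two black sockets that leave a 42 mm wide free gap below its middle. Far end: hooked under steel keepers as a hinge, so only the near end rises; its weight (1.7 N there) returns it. Origin: rear lower edge, on the hinge line, board frame x 85, z 38 mm; x away from the near end
- lip (a point): middle of the module's lower near edge, 100 mm from the hinge line. When seated it is 8 mm above the board (z = 38 mm over the bench); it rises as the module is wedged up
- pen: yellow tester pen, 50 g, upright, hanging in the stand by its guard. Origin: centre of the underside of the black finger guard (disc 28 mm across, 4 mm thick), z up. Above: round yellow barrel to grip, 14 mm across, from 4 to 80 mm above the origin. Below: black shank 10 mm across, 30 mm long, then a steel needle 3 mm across that ends 48 mm below the origin
- pen_tip (a point): end of the pen's needle, 48 mm below the pen's origin along its axis
- stand: grey pen stand, a 64 mm cube fixed to the bench, with an upright 17 mm hole through its middle that has a 2 mm chamfer. Origin: centre of its underside; the guard of the hanging pen rests on the top face, 64 mm up
- wedge: orange nylon wedge, 115 x 22 mm, 45 g, flat on the bench. Origin: under its middle; x to the thin end (x = 57.5 mm, 3 mm thick). The ramp rises to 18 mm at x = -12.5; behind is the flat-sided grip block, x -57.5 to -12.5, 30 mm high, 22 mm wide. It meets the module's edge when the thin end is 23 mm under it; each further 14 mm lifts the edge 3 mm
- wedge_nose (a point): middle of the lower edge of the wedge's thin end, 57.5 mm ahead of the wedge's origin
- spare_board: bystander: small green circuit board, 60 x 48 mm, 11 mm high, loose; origin under its centre
- screwdriver: bystander: red-handled screwdriver, 170 mm, lying loose; origin under its middle
- tweezers: bystander: steel tweezers, 125 mm long, 8 mm high, lying loose; origin under the middle
- solder_spool: bystander: spool of solder with blue flanges, 60 mm across, 42 mm high, loose; origin under its centre
There are look-alikes about, which are no part of the job. What is shaped like the stand but brown is not meant.

How it is judged (in metres and radians):
On the way, in this order (a step that is already met when the one before it is completed fails the run):
1. the held pen's tip rests on the red-ringed test pad (horizontal distance between pen_tip and pad_red below 0.006 m and z of pen_tip in the frame of board below 0.032 m and contact force between pen and board above 0.3 N and contact force between the fingers and pen above 0.5 N), for 0.2 s.
2. the held pen's tip rests on the blue-ringed test pad (horizontal distance between pen_tip and pad_blue below 0.006 m and z of pen_tip in the frame of board below 0.032 m and contact force between pen and board above 0.3 N and contact force between the fingers and pen above 0.5 N), for 0.2 s.
3. the pen hangs in its stand again, let go (horizontal distance between pen and stand below 0.01 m and z of pen in the frame of stand between 0.06 and 0.068 m and angle between pen's own z axis and vertical below 0.12 rad and contact force between the fingers and pen below 0.1 N), for 0.2 s.
4. the gripped wedge is under the module and has lifted its near end off the sockets (z of lip in the frame of board between 0.0395 and 0.044 m and contact force between wedge and module above 0.5 N and contact force between the fingers and wedge above 2 N and x of wedge_nose in the frame of entry above 0.015 m and angle between wedge's own z axis and vertical below 0.12 rad), for 0.2 s.
At the end, for the whole second after the job is handed in: The module's near end rests on the wedge 1.5 to 6 mm above its seat (aim: 3 mm), the wedge lies flat on the board with its thin end at least 15 mm under the module, gripped by the fingers and still; the robot does not touch the module; the pen hangs upright by its guard in the stand, let go (all of step 3 and all of step 4 and linear speed of wedge below 0.01 m/s and contact force between each of the fingers, the arm and module below 0.2 N); the arm keeps its last pose, push and grip.
It fails at once if the module's near end is raised by 10 mm or more (z of lip in the frame of board above 0.048 m).
It fails at once if the robot itself touches the module (contact force between any of the fingers, the arm and module above 1 N).
It fails at once if another thing on the bench is shifted by more than 20 mm (distance of any of spare_board, screwdriver, tweezers, solder_spool from where it was at the start of the episode above 0.02 m).
It also fails if it takes over 66 s, if anything falls off the work surface, if the arm or the gripper's body presses on something with over 40 N, if the wrist force passes 120 N, or if a joint passes its speed limit or range.

## Working session

There is one attempt and no reset: what is moved stays moved. The work goes in short steps, each a Python script; the robot and the scene stay as the last script left them, time stands still between calls to the robot, and variables do not carry over. Pictures are saved under pics/ and viewed, at most 10 in all, crops included, and the job is handed in when it is done.

```bash
ls; mkdir -p pics; python3 - <<'E'
from workcell import env
import cv2
for n in("side","top"):
    cv2.imwrite(f"pics/{n}0.png",env.snapshot(n)); print(n,env.calibration(n))
print(env.sense())
E
```

```text
pics
side {'fx': 432.8589470331482, 'fy': 432.8589470331482, 'cx': 317.3689694375224, 'cy': 197.2815866812836, 'rvec': array([ 0.09547095, -2.68317637,  1.59056714]), 'tvec': array([ 523.59700279,   91.84465924, 1225.44525882])}
top {'fx': 458.5428184113016, 'fy': 458.5428184113016, 'cx': 316.52334034209355, 'cy': 199.07943631457684, 'rvec': array([ 2.2150042 , -2.2007043 ,  0.06745377]), 'tvec': array([  -8.86065842,  522.21357319, 1185.83443651])}
{'t': 0.1, 'joint_positions': array([ 1.01856310e+00,  1.31108101e-01,  1.48918865e+00, -2.77424846e-05,
        1.52302044e+00, -8.53724395e-02]), 'qvel': array([-4.65601514e-04, -2.17053521e-03, -2.65767993e-03,  1.31124539e-03,
       -6.00971562e-05,  7.89531096e-04]), 'joint_torque': array([ 1.46661543e-03, -5.70956576e+01, -5.01939154e+01, -2.27794017e-04,
        8.27780867e-03, -4.22086396e-05]), 'eef_pos': array([269.75594493, 535.36686011, 230.32589851]), 'orientation': array([-3.13987204e+00, -1.19440962e-04,  2.67473311e+00]), 'force': array([ 0.11584862, -0.12152372,  0.14286769]), 'moment': array([ 0.07222069, -0.04542779, -0.01380203]), 'grip_force': 0.0, 'finger_gap': 0.9984023412945681}
```

View pics/top0.png

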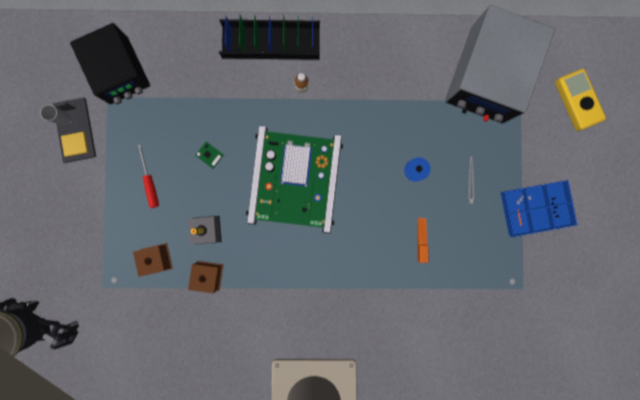

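View pics/side0.png

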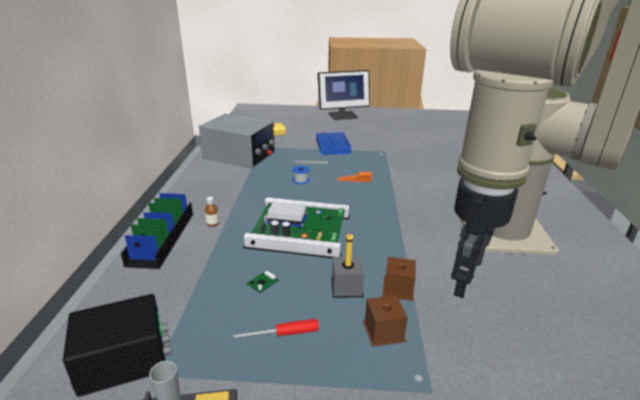

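```bash
cat > h.py <<'E'
from workcell import env
import cv2, numpy as np
def px2w(cal,uv,z):
    R=cv2.Rodrigues(np.array(cal["rvec"],float))[0]; t=np.array(cal["tvec"],float)
    uv=np.atleast_2d(uv).astype(float)
    d=np.c_[(uv[:,0]-cal["cx"])/cal["fx"],(uv[:,1]-cal["cy"])/cal["fy"],np.ones(len(uv))]@R
    c=-R.T@t
    return c+d*((z-c[2])/d[:,2])[:,None]
def w2px(cal,P):
    R=cv2.Rodrigues(np.array(cal["rvec"],float))[0]
    q=np.atleast_2d(P)@R.T+np.array(cal["tvec"],float)
    return np.c_[q[:,0]/q[:,2]*cal["fx"]+cal["cx"],q[:,1]/q[:,2]*cal["fy"]+cal["cy"]]
E
python3 - <<'E'
from h import *
c=env.calibration("top")
print(px2w(c,[[295,180]],30),px2w(c,[[205,230],[202,232]],64),px2w(c,[[422,240]],15))
w=env.calibration("wrist"); R=cv2.Rodrigues(w["rvec"])[0]
print(w,-R.T@w["tvec"],R)
img=env.snapshot("top")
a=cv2.resize(img[120:270,180:350],None,fx=3.6,fy=3.6,interpolation=cv2.INTER_CUBIC)
b=cv2.resize(img[205:275,405:440],None,fx=5,fy=5,interpolation=cv2.INTER_CUBIC)
o=np.zeros((540,800,3),np.uint8); o[:540,:612]=a; o[:350,620:795]=b
cv2.imwrite("pics/crop.png",o)
E
```

```text
[[570.20861522  50.53228853  30.        ]] [[441.36156329 271.40521447  64.        ]
 [436.37443124 278.72531983  64.        ]] [[ 417.3431058  -280.73830866   15.        ]]
{'fx': 338.91535082786015, 'fy': 338.91535082786015, 'cx': 321.4321520020047, 'cy': 199.4187708778509, 'rvec': array([-2.44798333, -1.50782307, -0.22905554]), 'tvec': array([-599.1737692 ,  -38.37005278,  378.90217316])} [201.67000661 569.52619609 372.85043099] [[ 4.49984518e-01  8.93036222e-01 -4.88491633e-04]
 [ 8.52603543e-01 -4.29448378e-01  2.97726871e-01]
 [ 2.65671098e-01 -1.34388972e-01 -9.54650969e-01]]
```

View pics/crop.png

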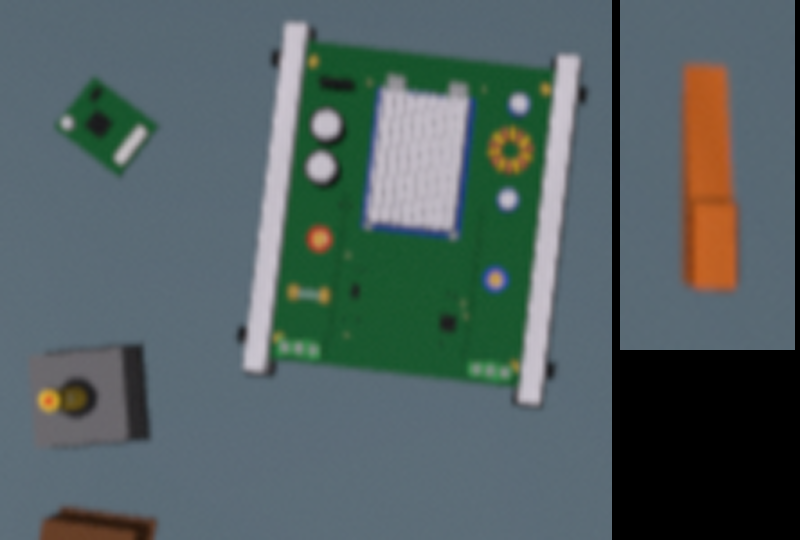

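```bash
python3 - <<'E'
from h import *
env.reach([500,150,240],[np.pi,0,np.pi]); env.wait(.3)
s=env.sense(); print(s["t"],s["eef_pos"],s["joint_positions"])
c=env.calibration("wrist"); img=env.snapshot("wrist")
np.savez("w1.npz",img=img,**c)
cv2.imwrite("pics/w1.png",cv2.resize(img,(800,500),interpolation=cv2.INTER_CUBIC))
E
```

```text
2.1 [499.86121563 150.52467468 239.9539063 ] [ 1.94245297e-01 -8.49559421e-02  1.69109278e+00  2.08464050e-05
  1.53557251e+00 -1.37741239e+00]
```

View pics/w1.png

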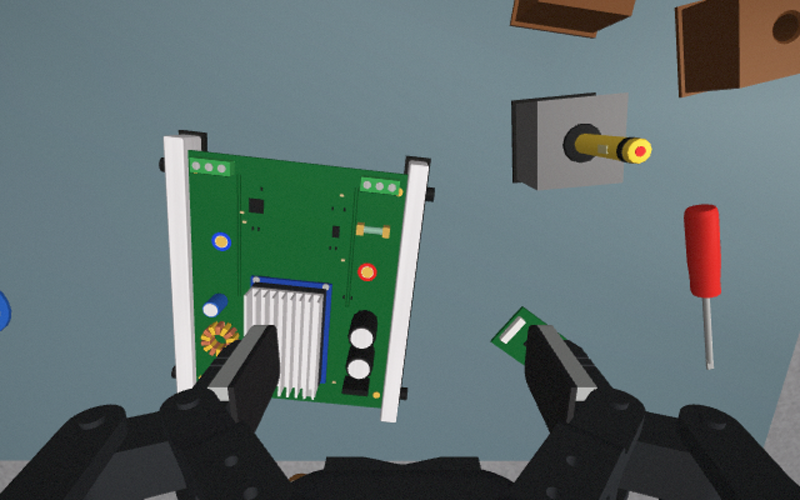

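```bash
python3 - <<'E'
from h import *
d=dict(np.load("w1.npz")); img=d.pop("img"); c={k:(v if v.ndim else float(v)) for k,v in d.items()}
hsv=cv2.cvtColor(img,cv2.COLOR_BGR2HSV).astype(int); H,S,V=hsv.transpose(2,0,1)
def cen(m,u,v,r):
    yy,xx=np.nonzero(m); k=np.hypot(xx-u,yy-v)<r; xx,yy=xx[k],yy[k]
    return np.array([(xx.min()+xx.max())/2,(yy.min()+yy.max())/2]),np.array([xx.mean(),yy.mean()]),k.sum()
for n,m,u,v in(("red",(H<8)|(H>172),367,272),("blue",(H>100)&(H<130),221.5,241.5)):
    a,b,k=cen(m&(S>120)&(V>80),u/1.25,v/1.25,14); print(n,a,b,k,px2w(c,[a,b],30))
t=px2w(c,np.array([[628,93],[625,184],[537,188],[533,101]])/1.25,64); print(t,t.mean(0))
print("pen top",px2w(c,[np.array([640,150])/1.25],144),"guard",px2w(c,[np.array([581,144])/1.25],68))
ct=env.calibration("top")
f=lambda u,v:[180+u/3.6,120+v/3.6]
print("top red/blue",px2w(ct,[f(319,239),f(496,279)],30))
print("top pen",px2w(ct,[f(49,401)],144),px2w(ct,[f(76,398)],68),"stand",px2w(ct,[f(28,357),f(124,347),f(128,440),f(36,446)],64).mean(0))
cv2.imwrite("pics/st.png",cv2.resize(img[70:155,400:530],None,fx=6,fy=6,interpolation=cv2.INTER_CUBIC))
E
```

```text
red [293.  217.5] [293.08333333 217.375     ] 96 [[554.71636674 119.13061331  30.        ]
 [554.56877463 119.2264828   30.        ]]
blue [176.5 193. ] [176.77477477 192.84684685] 111 [[526.51941422  -6.30825729  30.        ]
 [526.34654519  -5.9890808   30.        ]]
[[407.31257521 310.29148336  64.        ]
 [471.57374729 318.33396199  64.        ]
 [474.63653262 252.44285085  64.        ]
 [412.71281779 243.64810276  64.        ]] [441.55891823 281.17909974  64.        ]
pen top [[440.82387821 281.38304447 144.        ]] guard [[442.13216016 279.87360847  68.        ]]
top red/blue [[553.23646548 118.14220441  30.        ]
 [525.53628564  -8.35721364  30.        ]]
top pen [[440.02408602 279.56066895 144.        ]] [[440.03850873 280.04953679  68.        ]] stand [440.32644711 278.91221782  64.        ]
```

View pics/st.png

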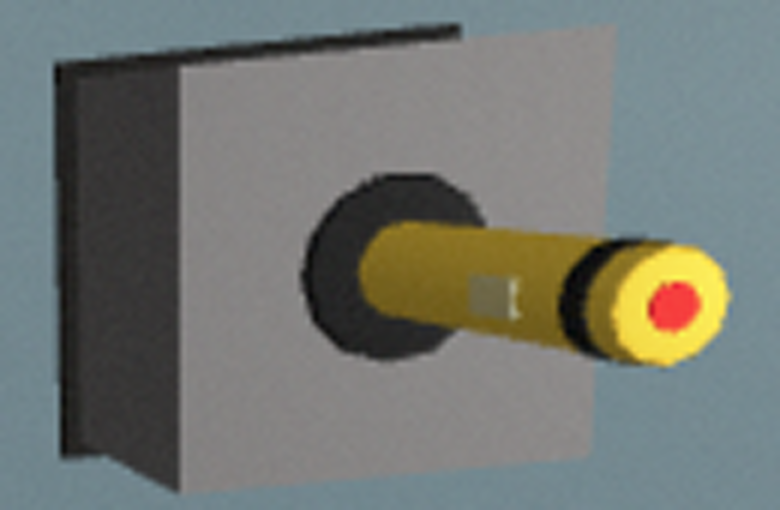

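```bash
cat >> h.py <<'E'
D=[np.pi,0,np.pi]
RED=np.array([553.9,118.6]); BLUE=np.array([526.0,-7.2]); PEN=np.array([440.7,280.3])
def st():
    s=env.sense(); print(round(s["t"],1),s["eef_pos"].round(1),s["force"].round(1),round(s["finger_gap"],3),round(s["grip_force"],1))
E
python3 - <<'E'
from h import *
env.reach([*PEN,190],D); env.move_l([*PEN,80],D,velocity=120); st()
env.clamp(); st()
env.move_l([*PEN,158],velocity=120); st()
env.move_l([*RED,158],velocity=200); env.move_l([*RED,102],velocity=100); env.wait(.2); st()
cv2.imwrite("pics/r.png",env.snapshot("wrist"))
im=cv2.imread("pics/r.png"); c=env.calibration("wrist")
print(w2px(c,[[*RED,30],[*RED,38],[*BLUE,30]]))
u,v=w2px(c,[[*RED,34]])[0].astype(int)
print(u,v); cv2.imwrite("pics/rc.png",cv2.resize(im[max(v-80,0):v+80,max(u-110,0):u+110],None,fx=3.6,fy=3.6,interpolation=cv2.INTER_CUBIC))
E
```

```text
3.9 [441.4 280.5  81. ] [ 0.4  0.5 -0. ] 0.999 0.0
4.5 [440.8 280.4  80.2] [0.5 0.3 2.3] 0.144 58.3
5.3 [440.2 280.1 157.2] [-0.3 -0.2 -1.2] 0.143 58.4
7.4 [554.6 118.7 103. ] [-0.6  0.7 -1.6] 0.152 58.4
[[321.45588573 211.17224866]
 [321.47129533 215.2649993 ]
 [127.32951344 170.62133784]]
321 213
```

View pics/rc.png

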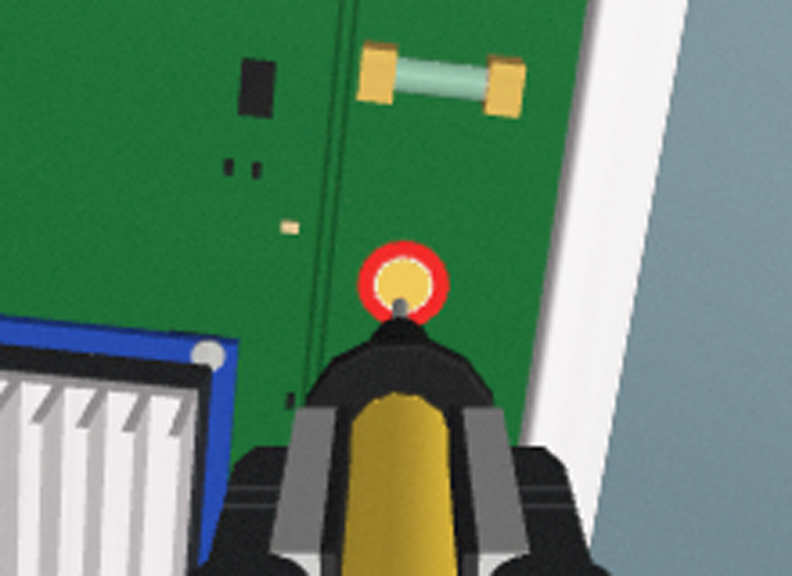

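The pen tip is at (400,302) in the crop and the pad centre at (403,285). With the tip 8 mm up, that puts it within about 1 mm of the pad centre, so I'll touch down.

```bash
python3 - <<'E'
from h import *
print(env.move_l([*RED,90],velocity=15,force_limit=3)); env.wait(.4); st()
env.move_l([*RED,160],velocity=120)
env.move_l([*BLUE,160],velocity=200); env.move_l([*BLUE,102],velocity=100); env.wait(.2)
print(env.move_l([*BLUE,90],velocity=15,force_limit=3)); env.wait(.4); st()
im=env.snapshot("wrist"); c=env.calibration("wrist"); u,v=w2px(c,[[*BLUE,34]])[0].astype(int)
cv2.imwrite("pics/bc.png",cv2.resize(im[max(v-80,0):v+80,max(u-110,0):u+110],None,fx=3.6,fy=3.6,interpolation=cv2.INTER_CUBIC))
E
```

```text
True
8.4 [553.8 118.6  93.6] [0.  0.8 4.9] 0.146 58.9
True
11.8 [525.8  -7.2  93.6] [-0.5 -0.4  6.3] 0.145 58.9
```

View pics/bc.png

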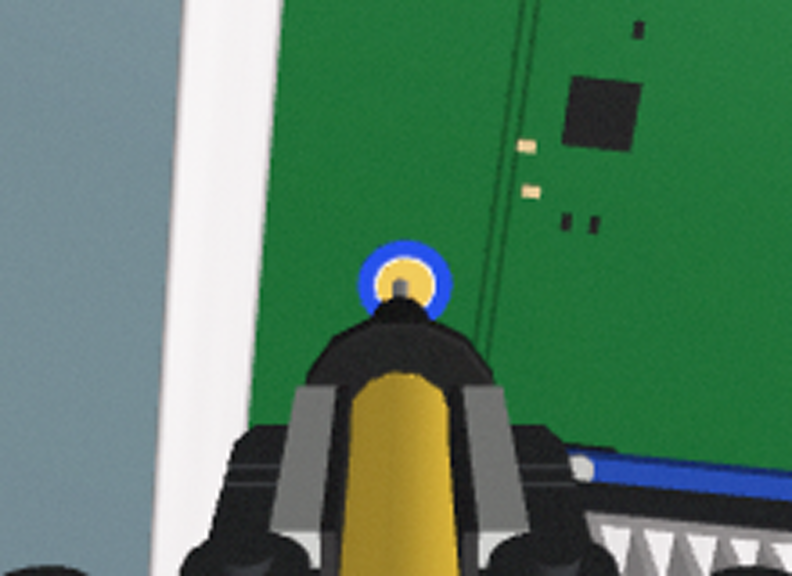

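Needle rests at the centre of the blue pad (about (400,288) on pad (405,286)). Next, returning the pen, then viewing the wedge.

```bash
python3 - <<'E'
from h import *
env.move_l([*BLUE,160],velocity=120); env.move_l([*PEN,160],velocity=250); env.move_l([*PEN,150],velocity=60)
env.wait(.2); st()
print(env.move_l([*PEN,86],velocity=70,force_limit=8)); st()
print(env.move_l([*PEN,77],velocity=20,force_limit=6)); st()
env.ungrasp(); env.move_l([*PEN,190],velocity=150); st()
env.reach([400,-270,220],D); env.wait(.3); st()
c=env.calibration("wrist"); img=env.snapshot("wrist"); np.savez("w2.npz",img=img,**c)
t=env.snapshot("top")
u,v=w2px(c,[[417,-281,10]])[0].astype(int); print(u,v)
a=cv2.resize(img[max(v-100,0):v+70,u-80:u+80],None,fx=3.5,fy=3.5,interpolation=cv2.INTER_CUBIC)
b=cv2.resize(t[205:255,180:230],None,fx=4,fy=4,interpolation=cv2.INTER_CUBIC)
print(max(v-100,0),u-80)
o=np.zeros((600,800,3),np.uint8); o[:a.shape[0],:a.shape[1]]=a; o[:200,600:800]=b; cv2.imwrite("pics/w2.png",o)
E
```

```text
14.4 [440.9 280.2 150.2] [-0.1 -0.4 -1. ] 0.148 58.5
False
15.5 [441.1 280.5  86.6] [-1.  -0.2 -0.4] 0.145 58.5
True
15.9 [441.1 280.6  80.2] [-0.6 -0.4  4.6] 0.149 58.6
17.5 [440.1 280.  188.9] [0.8 0.1 0.4] 1.002 0.0
19.8 [ 400.3 -269.6  220. ] [-0.2 -0.3 -0.1] 0.996 0.0
310 184
84 230
```

View pics/w2.png

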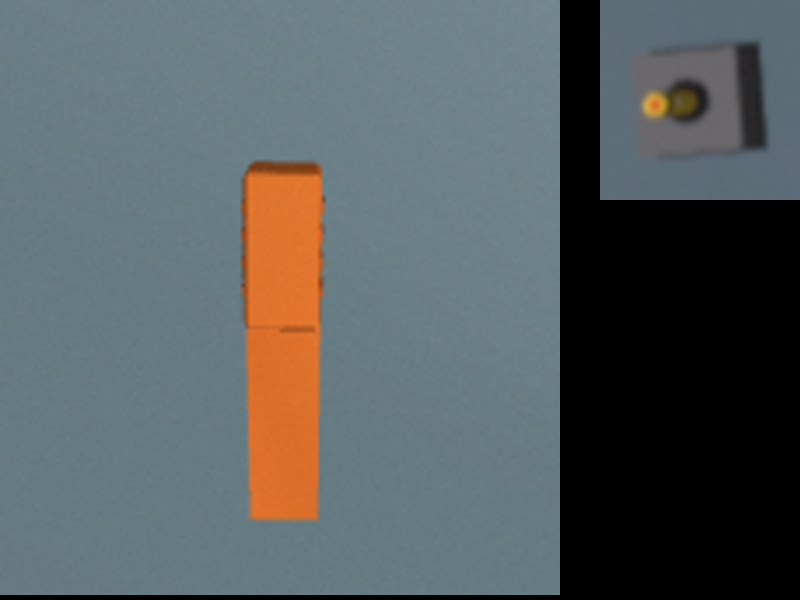

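```bash
cat > g.py <<'E'
from h import *
d=dict(np.load("w2.npz")); d.pop("img"); c={k:(v if v.ndim else float(v)) for k,v in d.items()}
p=lambda u,v,z: px2w(c,[[230+u/3.5,84+v/3.5]],z)[0]
nose=(p(250,520,1.5)+p(318,520,1.5))/2
rear=(p(247,174,30)+p(320,174,30))/2; front=(p(247,327,30)+p(319.5,327,30))/2
ax=nose-rear; wy=np.arctan2(ax[1],ax[0])
ct=env.calibration("top")
tn=px2w(ct,[[422,218.4]],3)[0]; tr=px2w(ct,[[424,263]],30)[0]
by=(np.arctan2(*(RED-BLUE)[::-1])-np.arctan2(128,14))
Rb=np.array([[np.cos(by),-np.sin(by)],[np.sin(by),np.cos(by)]])
E=RED+Rb@[11,-64]; E2=BLUE+Rb@[25,64]; ENTRY=(E+E2)/2
G=(nose[:2]+rear[:2])/2-35*ax[:2]/np.linalg.norm(ax[:2])
if __name__=="__main__":
    print("nose",nose,"rear",rear,"front",front,"len",np.linalg.norm(ax[:2]),"yaw",wy,"top",tn,tr,"by",by,E,E2,"G",G)
E
python3 g.py
```

```text
nose [ 476.76075713 -281.32255298    1.5       ] rear [ 361.1575921  -279.72023264   30.        ] front [ 404.65922639 -280.15326796   30.        ] len 115.61426899644846 yaw -0.013859635582697857 top [ 473.57246128 -283.94233315    3.        ] [ 359.19496369 -281.93402837   30.        ] by -0.1093061134880513 [557.85268312  53.78197553] [557.83247004  53.69083553] G [ 383.96253613 -280.03632109]
```

```bash
python3 - <<'E'
from g import *
G=np.array([383.2,-281.]); O=[np.pi,0,np.pi+wy]
ob=[np.pi,0,by+np.pi]; xb=Rb[:,0]
tcp=lambda nose:ENTRY+(nose-92.5)*xb
print(tcp(-15),env.solve_ik([*tcp(-15),40],ob))
env.reach([*G,80],O); env.move_l([*G,5],velocity=80); env.wait(.2); st()
env.clamp(); st()
env.move_l([*G,115],velocity=120); env.wait(.2); st()
env.reach([*tcp(-15),115],ob); env.move_l([*tcp(-15),45],velocity=80); env.wait(.3); st()
print(env.move_l([*tcp(-15),31],velocity=12,force_limit=4)); env.wait(.2); st()
c=env.calibration("wrist"); img=env.snapshot("wrist")
P=[[*(ENTRY-15*xb),30],[*ENTRY,38]]; q=w2px(c,P); print(q)
u,v=q[0].astype(int)
v0=max(v-90,0);u0=u-110; print(u0,v0)
cv2.imwrite("pics/w3.png",cv2.resize(img[v0:v+70,u0:u+110],None,fx=3.6,fy=3.6,interpolation=cv2.INTER_CUBIC))
E
```

```text
[450.9841331   65.46342807] [ 0.03156029 -0.07505488  2.06472693  0.          1.1519206  -1.42992992]
21.8 [ 383.6 -281.4    5.6] [ 0.2 -1.3  0.5] 0.999 0.0
22.4 [ 383.4 -281.2    5.2] [ 0.3 -0.1  2.4] 0.245 59.8
23.6 [ 382.7 -280.6  114.1] [ 0.6 -0.7 -0.8] 0.245 59.5
26.3 [451.3  65.5  45.4] [0.2 0.  0.1] 0.244 59.4
True
27.3 [450.9  65.5  35.1] [-0.6  0.4  5.4] 0.239 60.0
[[321.74381125 407.02913076]
 [321.76201619 440.61471986]]
211 317
```

View pics/w3.png

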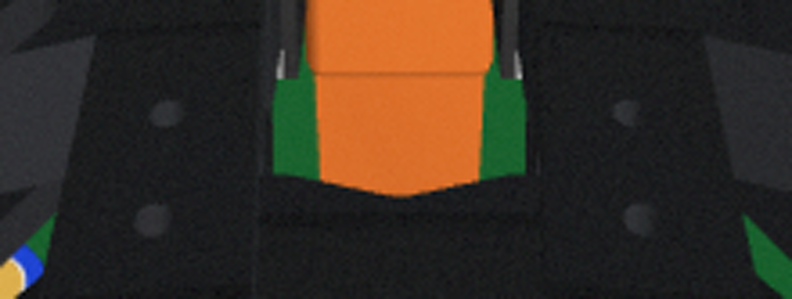

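The wedge lies flat and straight on the board, but the gripper body hides its nose from this camera. I'll slide in step by step while watching the forces.

```bash
python3 - <<'E'
from g import *
xb=Rb[:,0]; tcp=lambda nose:ENTRY+(nose-92.5)*xb
print(env.move_l([*tcp(15),35],velocity=40,force_limit=12)); env.wait(.3); st()
for n in range(17,38,2):
    h=env.move_l([*tcp(n),35],velocity=20,force_limit=12); env.wait(.15)
    s=env.sense(); print(n,round(float((s["eef_pos"][:2]-ENTRY)@xb)+92.5,1),(Rb.T@s["force"][:2]).round(2),s["force"][2].round(2),s["moment"].round(3),h)
    if h: break
st()
i=env.snapshot("side"); cs=env.calibration("side")
q=w2px(cs,[[*ENTRY,38]])[0].astype(int); print(q)
cv2.imwrite("pics/s3.png",cv2.resize(i[q[1]-45:q[1]+45,q[0]-60:q[0]+60],None,fx=6.5,fy=6.5,interpolation=cv2.INTER_CUBIC))
E
```

```text
True
27.9 [450.9  65.5  35.2] [-0.9 -0.2  5.4] 0.246 60.0
17 -15.1 [-0.44  0.19] 4.86 [-0.079 -0.09  -0.059] True
28.4 [450.9  65.5  35.2] [-0.4  0.2  4.9] 0.24 60.1
[304 219]
```

View pics/s3.png

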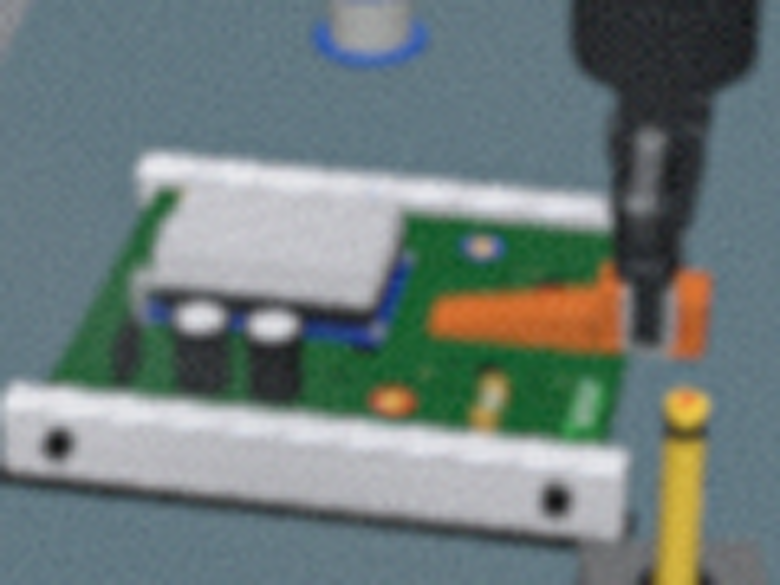

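The side view shows the wedge flat on the board, aligned and still outside the module. The force limit tripped as soon as the slide started. I'll advance just clear of the board, set it down again, then slide.

```bash
python3 - <<'E'
from g import *
xb=Rb[:,0]; tcp=lambda nose:ENTRY+(nose-92.5)*xb
env.move_l([*tcp(-15),36],velocity=10); env.wait(.2); st()
print(env.move_l([*tcp(12),36],velocity=25,force_limit=30)); env.wait(.3); st()
print(env.move_l([*tcp(12),33],velocity=8,force_limit=2)); env.wait(.2); st()
z=env.sense()["eef_pos"][2]
for n in range(14,38,2):
    h=env.move_l([*tcp(n),z-.1],velocity=15,force_limit=30); env.wait(.15)
    s=env.sense(); print(n,round(float((s["eef_pos"][:2]-ENTRY)@xb)+92.5,1),s["eef_pos"][2].round(2),(Rb.T@s["force"][:2]).round(2),s["force"][2].round(2),s["moment"].round(3),h)
    if h: break
st()
E
```

```text
28.9 [450.7  65.5  35.8] [-0.7  0.4 -0.3] 0.245 59.4
False
30.5 [477.8  62.5  36. ] [ 0.3  0.4 -0.4] 0.247 59.4
True
30.9 [478.   62.5  35.2] [0.5 0.9 5.7] 0.245 60.1
14 13.9 35.24 [-2.64 -0.59] 5.98 [ 0.036 -0.068  0.009] False
16 15.7 35.22 [-3.25  0.22] 6.69 [0.066 0.103 0.018] False
18 17.7 35.21 [-4.08 -0.75] 6.72 [0.04  0.146 0.019] False
20 19.7 35.2 [-4.71 -0.03] 6.21 [ 0.008  0.117 -0.005] False
22 21.7 35.2 [-3.93 -0.33] 6.12 [0.063 0.123 0.027] False
24 23.7 35.22 [-3.94  0.2 ] 7.51 [ 0.016  0.164 -0.013] False
26 25.0 35.19 [-7.8   0.17] 10.6 [ 0.068  0.709 -0.016] False
28 26.4 35.19 [-11.25  -0.43] 14.0 [ 0.151  1.227 -0.002] False
30 28.4 35.19 [-11.82  -0.41] 14.19 [0.186 1.26  0.054] False
32 30.4 35.17 [-12.07  -0.77] 14.56 [0.182 1.257 0.023] False
34 32.4 35.18 [-11.47  -0.03] 14.8 [ 0.154  1.195 -0.022] False
36 34.4 35.18 [-11.35   0.16] 13.42 [0.163 1.194 0.052] False
36.2 [500.1  60.2  35.2] [-11.3   1.4  13.4] 0.246 61.3
```

```bash
python3 - <<'E'
from g import *
xb=Rb[:,0]; tcp=lambda nose:ENTRY+(nose-92.5)*xb
z=35.1
for n in (38,39):
    h=env.move_l([*tcp(n),z],velocity=15,force_limit=30); env.wait(.3)
    s=env.sense(); print(n,round(float((s["eef_pos"][:2]-ENTRY)@xb)+92.5,1),s["eef_pos"][2].round(2),(Rb.T@s["force"][:2]).round(2),s["force"][2].round(2),s["moment"].round(3),h)
cs=env.calibration("side")
g=lambda i:cv2.cvtColor(i,cv2.COLOR_BGR2GRAY).astype(np.float32)
A=g(cv2.imread("pics/side0.png")); B=g(np.mean([env.snapshot("side") for _ in range(4)],0).astype(np.uint8))
W=lambda x,y,zz:np.r_[ENTRY+Rb@[x+15,y],zz]
def flow(name,P,r,h=2.3):
    u,v=w2px(cs,[P])[0].round().astype(int)
    a,b=[cv2.GaussianBlur(m[v-r:v+r+1,u-r:u+r+1],(0,0),1) for m in (A,B)]
    M=np.eye(2,3,dtype=np.float32)
    cc,M=cv2.findTransformECC(a,b,M,cv2.MOTION_TRANSLATION,(3,200,1e-6),None,5)
    print(name,u,v,"shift",M[:,2].round(2),"expected 3mm",(w2px(cs,[P+[0,0,3]])-w2px(cs,[P]))[0].round(2),round(cc,3))
flow("near left corner",W(-15,33,60),8)
flow("near right corner",W(-13,-33,71),7)
flow("far left corner",W(85,33,65),7)
flow("pad red",W(-26,64,30),8)
flow("rail",W(-115,98,38),8)
st()
E
```

```text
38 36.4 35.19 [-11.51   0.27] 13.84 [0.145 1.151 0.015] False
39 37.2 35.18 [-13.22   0.38] 14.54 [0.187 1.326 0.011] False
near left corner 302 219 shift [-1.15 -1.23] expected 3mm [-0.   -0.97] 0.898
near right corner 306 203 shift [-0.2   0.01] expected 3mm [ 0.   -0.94] 0.968
far left corner 265 213 shift [-0.17 -0.09] expected 3mm [-0.05 -0.96] 0.986
pad red 304 235 shift [-0.02  0.02] expected 3mm [-0.   -0.96] 1.0
rail 336 244 shift [-0.  0.] expected 3mm [ 0.04 -0.99] 1.0
37.5 [502.9  59.9  35.2] [-12.4   2.   14.3] 0.242 61.4
```

```bash
python3 - <<'E'
from g import *
cs=env.calibration("side"); ct=env.calibration("top")
g=lambda i:cv2.cvtColor(i,cv2.COLOR_BGR2GRAY).astype(np.float32)
for nm,c,ys in (("side",cs,(33,)),("top",ct,(20,-20))):
    A=g(cv2.imread(f"pics/{nm}0.png")); B=g(np.mean([env.snapshot(nm) for _ in range(4)],0).astype(np.uint8))
    np.save(f"B_{nm}.npy",B)
    F=cv2.calcOpticalFlowFarneback(cv2.resize(A,None,fx=4,fy=4,interpolation=3).astype(np.uint8),cv2.resize(B,None,fx=4,fy=4,interpolation=3).astype(np.uint8),None,.5,3,24,5,7,1.5,0)/4
    for y in ys:
        for zz in (71,55,40):
            for x in (-12,5,25,45,65,80):
                P=np.r_[ENTRY+Rb@[x+15,y],zz]; a=.03
                Q=np.r_[ENTRY+Rb@[85-(85-x)*np.cos(a)+(zz-38)*np.sin(a)+15,y],38+(85-x)*np.sin(a)+(zz-38)*np.cos(a)]
                u,v=w2px(c,[P])[0]; e=w2px(c,[Q])[0]-[u,v]
                print(nm,y,zz,x,(int(u),int(v)),F[int(4*v),int(4*u)].round(2),e.round(2))
            if nm=="top": break
E
```

```text
side 33 71 -12 (300, 215) [-0.07 -0.74] [-0.39 -0.98]
side 33 71 5 (294, 214) [ 0.   -0.03] [-0.39 -0.81]
side 33 71 25 (286, 213) [0.02 0.  ] [-0.39 -0.62]
side 33 71 45 (279, 212) [0.02 0.  ] [-0.38 -0.42]
side 33 71 65 (272, 212) [-0.1 -0. ] [-0.37 -0.23]
side 33 71 80 (266, 211) [-0.17 -0.  ] [-0.36 -0.08]
side 33 55 -12 (300, 220) [-0.12 -0.89] [-0.21 -0.95]
side 33 55 5 (294, 219) [ 0.13 -0.67] [-0.21 -0.79]
side 33 55 25 (287, 218) [ 0.29 -0.21] [-0.21 -0.59]
side 33 55 45 (279, 218) [ 0.17 -0.16] [-0.2 -0.4]
side 33 55 65 (272, 217) [ 0.08 -0.07] [-0.2  -0.21]
side 33 55 80 (267, 216) [-0.06 -0.06] [-0.19 -0.06]
side 33 40 -12 (300, 225) [-0.01 -0.83] [-0.04 -0.92]
side 33 40 5 (294, 224) [-0.07 -0.71] [-0.05 -0.76]
side 33 40 25 (287, 223) [ 0.09 -0.1 ] [-0.05 -0.57]
side 33 40 45 (280, 222) [ 0.03 -0.1 ] [-0.04 -0.38]
side 33 40 65 (272, 222) [-0.01 -0.04] [-0.03 -0.19]
side 33 40 80 (267, 221) [-0.02 -0.07] [-0.02 -0.05]
top 20 71 -12 (285, 181) [ 0.96 -9.72] [-0.01 -0.51]
top 20 71 5 (286, 174) [ 0.61 -5.46] [ 0.  -0.5]
top 20 71 25 (287, 166) [ 0.02 -0.3 ] [ 0.01 -0.49]
top 20 71 45 (288, 158) [ 0.   -0.15] [ 0.03 -0.46]
top 20 71 65 (288, 150) [-0.02 -0.19] [ 0.04 -0.43]
top 20 71 80 (289, 144) [ 0.01 -0.13] [ 0.04 -0.4 ]
top -20 71 -12 (301, 183) [ 0.78 -9.38] [ 0.03 -0.5 ]
top -20 71 5 (302, 176) [ 0.44 -3.19] [ 0.03 -0.5 ]
top -20 71 25 (303, 168) [ 0.01 -0.34] [ 0.04 -0.48]
top -20 71 45 (304, 160) [ 0.   -0.08] [ 0.04 -0.46]
top -20 71 65 (304, 152) [0. 0.] [ 0.04 -0.43]
top -20 71 80 (305, 146) [ 0.03 -0.18] [ 0.05 -0.4 ]
```

```bash
python3 -c "
from h import *
st(); print(env.sign_off()); st()"
```

```text
37.9 [502.9  59.9  35.2] [-12.7   1.3  15.4] 0.241 61.4
the job is handed in; nothing more can be done
None
the job is handed in; nothing more can be done
```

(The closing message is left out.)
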